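Hang rinsed cups on the draining pegs

ROBOT

A 6-joint arm with a two-finger parallel gripper is mounted at the origin on the work surface. World frame = base frame: x ahead of the robot, y to its left, z up, the work surface at z = 0. Lengths are in m, angles in rad, forces in N, time in s.
With the tool pointing down it reaches from about 0.35 to 0.975 m from the base axis. Payload 4.9 kg.
Tool frame: the origin (TCP) lies at the very end of the fingers, on their centre line; the grasp point (between the pads) lies 19 mm behind it (ctrl.grip_point_offset is the distance from the TCP to the grasp point, in m); z points along the fingers, y is the line along which they close (so a half turn about z gives the same grasp; the last joint's range is limited). The gripper opens to 85 mm and grips with 20 to 120 N. Pads are 22 mm wide; open, the fingers measure 114 mm over their backs; the gripper's body (76 mm by 85 mm) begins 54 mm behind the grasp point. The pads swing forward as they close: fully open they stand 13 mm farther back than shut.
Start: joints at [1.177, 0.053, 1.613, -0, 1.476, -0.119], TCP at [0.17, 0.602, 0.231] pointing down, gripper open.
Joint ranges: [-3.01, 3.01], [-1.01, 2.22], [0.06, 2.58], [-1.02, 4.17], [0.09, 2.62], [-3.14, 3.14]. Speed limits (rad/s): [2.57, 2.57, 3.14, 3.14, 3.14, 3.14].

INTERFACE

Orientations are given as a rotation vector (axis times angle).
In Python, from station import ctrl gives the robot as it stands.
- The arm moves only by the tool send_rows, never from a script. Its argument "rows" is a list of rows, each a list of 3 entries, a list of its own where there are three numbers: the finger opening in cm, from 0 to 8.54, then the shift along the tool's x, y, z in cm, then the turn about the tool's z in degrees. A call has 1 to 10 rows; each row shifts and turns the commanded pose from where the row before left it, along the tool's axes as they then stand; what a row does not reach is not made up. A row lasts 1/8 s, in which the tool goes at most 62.5 mm and 10.7 degrees, less where a joint would pass 70% of its speed; a pose out of reach is approached as far as the arm can. A call with a gripper value outside its range is refused whole. The fingers move at their own pace and stop on an object; "newtons" is the grip in N (left out, the last holds). Time passes only in rows, so rows that do not move let the fingers close. It gives the time, the measured TCP pose, the force, the opening and the grip force at its end, in the units of the state.
- ctrl.get_obs(): the state, without advancing time (a new reading comes with each control period).
- ctrl.get_image(name): name is "side" or "top"; returns a dict with "frame" (420x560x3 uint8, red, green, blue), "range_z" (420x560 float32, m along the optical axis (not along the pixel's ray), 0 where there is no reading), "fx", "fy", "cx", "cy" (pixels), "cam_to_world" (4x4, takes a point from camera to world coordinates). Camera axes: x right, y down, z forward; pixel columns grow to the right and rows downward; lengths in m; the calibration is good to about 2 mm. A picture is of the moment at which its call begins.
- ctrl.finish_job(): hands the job in; it is judged then, once.
The state is a dict: "t": time; "q": joint angles; "dq": joint speeds; "effort": joint torques, N m; "tool_pos": TCP position; "tool_rot": TCP orientation; "contact_force": force on the tool from outside, world axes, zero at the start; "wrist_torque": the same for the moment, N m; "opening": finger opening in m; "grip_force": force on a finger pad.
Only numpy, scipy, OpenCV 4.12 (cv2) and the standard library are available. Lean on these libraries where they do the work, as an engineer would, in place of code of your own. Each camera call takes 0.05 s, during which the arm holds its last target. There are 200 camera calls.

TASK

Take the two rinsed cups lying on the grey tote lid and hang them mouth-down on the two free leaning pegs of the draining rack, each on the peg that fits it: the wide cup on the thick peg and the narrow cup on the thinner one. Push each cup past the peg's spring leaves until its rim has pressed the sprung steel drip cross right down to its stop (each cross is clamped at a different height), but do not force it (15 N is plenty). Let go, and leave the brush, the small jar, the bottle cap and the loose collar where they lie.

Things in the scene. Friction and masses are not known exactly. Their poses are not given: they have to be found in the camera images.
- cup_wide_center (a point): Wide white plastic cup: outside diameter 64 mm, inside 58 mm, length 95 mm, base 4 mm, about 90 g. It lies on its side on the lid, mouth roughly to the robot, between two 4 mm high ribs (16 to 20 mm either side of its axis). Origin: on its axis, half-way; x: from the mouth to the closed end (mouth at x = -47.5 mm); z up as it lies.
- cup_narrow_center (a point): Narrow white plastic cup: outside diameter 48 mm, inside 42 mm, length 95 mm, base 4 mm, about 60 g. It lies on its side on the lid, mouth roughly to the robot, between two 4 mm high ribs (16 to 20 mm either side of its axis). Origin: on its axis, half-way; x: from the mouth to the closed end (mouth at x = -47.5 mm); z up as it lies.
- cup_wide: The wide cup itself: same frame as point cup_wide_center.
- cup_narrow: The narrow cup itself: same frame as point cup_narrow_center.
- cup_wide_mouth (a point): Centre of the wide cup's mouth, in the plane of its rim; axes as for its centre.
- cup_narrow_mouth (a point): Centre of the narrow cup's mouth, in the plane of its rim; axes as for its centre.
- peg_wide: Thick draining peg leaning 40 deg from vertical: grey core 50 mm across, straight up to 58 mm from the origin, nose tapering to 12 mm at 78 mm, end at 80 mm. Origin: on its axis near its root, 78 mm above the table. z: along the peg to its tip; y: level, along the row of stands (130 mm apart, any order); x: in the plane of the lean. Cup and peg: mouth over the tip, axes in line.
- peg_narrow: Thinner draining peg leaning 40 deg from vertical: grey core 34 mm across, straight up to 58 mm from the origin, nose tapering to 12 mm at 78 mm, end at 80 mm. Origin: on its axis near its root, 78 mm above the table. z: along the peg to its tip; y: level, along the row of stands (130 mm apart, any order); x: in the plane of the lean. Cup and peg: mouth over the tip, axes in line.
- peg_wide_leaves (a point): Point on the thick peg's axis level with the crests of its two leaf springs (on its +y and -y flanks, 2.5 mm prouder than the cup's bore), 26 mm from the peg's origin. From about 37 mm from the origin the leaves resist the rim: push along the peg, some 4 to 10 N. They hold the cup wherever it is let go.
- peg_narrow_leaves (a point): Point on the thinner peg's axis level with the crests of its two leaf springs (on its +y and -y flanks, 2.5 mm prouder than the cup's bore), 26 mm from the peg's origin. From about 37 mm from the origin the leaves resist the rim: push along the peg, some 4 to 10 N. They hold the cup wherever it is let go.
- cross_wide (a joint): Travel of the thick peg's sprung steel drip cross (four arms, tips 36 mm from the axis), along the peg: 0 free, 0.005 m pressed down to its stop by the cup's rim; under 1.5 N. The cross is clamped at a height of its own, different each time and not told: at its stop the rim is 0 to 14 mm from the peg's origin. Find the stop by touch.
- cross_narrow (a joint): Travel of the thinner peg's sprung steel drip cross (four arms, tips 28 mm from the axis), along the peg: 0 free, 0.005 m pressed down to its stop by the cup's rim; under 1.5 N. The cross is clamped at a height of its own, different each time and not told: at its stop the rim is 0 to 14 mm from the peg's origin. Find the stop by touch.
- cup_taken: A white cup (56 mm in diameter, 80 mm long) already draining on the rack's third stand, fixed: an obstacle. Origin at its rim's centre, z along its axis to the closed upper end; same lean and height as the pegs.
- rack: Draining rack's steel base plate, 190 x 400 mm, 12 mm high (20 mm at the ends), fixed. Origin at the centre of its underside; the pegs lean towards its +x, their origins 22 mm to the -x side of its centre line; stands in a row along y.
- lid: Grey ribbed plastic tote lid lying flat, 250 x 380 mm, 12 mm thick, fixed, the two cups on it. Origin at the centre of its underside, ribs along x.
- brush: Hand brush lying on the table beyond the work area, its origin 0.75 m ahead of the robot.
- collar: Black threaded collar, a ring 32 mm across, 14 mm high, lying on the rack's plate near its far edge, between two stands. Origin under its centre.
- jar: Small jar with a black cap, 34 mm in diameter, 45 mm high, on the lid between the cups at the far side. Origin under its centre.
- cap: Black bottle cap, 42 mm in diameter, 14 mm high, on the lid between the cups at the near side. Origin under its centre.
Not all that is in view belongs to the job. What is shaped like the cup_narrow but purple, turquoise or yellow is not meant.

How it is judged:
At the end, for the whole second after the job is handed in: Both cups hang mouth-down, each on its own peg, the sprung cross under its rim pressed down by more than 3 of its 5 mm; rim centre within 8 mm of the peg's axis in x and y and less than 20 mm up the peg from its origin, cup axis within 0.12 rad of the peg's, at rest (under 20 mm/s) (value of joint each of cross_wide, cross_narrow above 0.003 m and z of cup_wide_mouth in the frame of peg_wide below 0.02 m and x of cup_wide_mouth in the frame of peg_wide between -0.008 and 0.008 m and y of cup_wide_mouth in the frame of peg_wide between -0.008 and 0.008 m and angle between the x axis of cup_wide_center and the z axis of peg_wide, either way round below 0.12 rad and linear speed of each of cup_wide, cup_narrow below 0.02 m/s and z of cup_narrow_mouth in the frame of peg_narrow below 0.02 m and x of cup_narrow_mouth in the frame of peg_narrow between -0.008 and 0.008 m and y of cup_narrow_mouth in the frame of peg_narrow between -0.008 and 0.008 m and angle between the x axis of cup_narrow_center and the z axis of peg_narrow, either way round below 0.12 rad); the robot touches nothing.
It fails at once if the brush, the jar, the bottle cap or the collar was pushed more than 30 mm from its place (distance of any of brush, jar, cap, collar from where it was at the start of the episode above 0.03 m).
It fails at once if a cup was forced onto its peg with more than 35 N (contact force between cup_wide and peg_wide above 35 N or contact force between cup_narrow and peg_narrow above 35 N).
It also fails if it takes over 66 s, if anything falls off the work surface, if the arm or the gripper's body presses on something with over 40 N, if the wrist force passes 120 N, or if a joint passes its speed limit or range.

## Working session

There is one attempt and no reset: what is moved stays moved. The work goes in short steps, Python scripts to look and compute and a tool call to move; the robot and the scene stay as the last step left them, time stands still between calls to the robot, and variables do not carry over. Pictures are saved under pics/ and viewed, at most 10 in all, crops included, and the job is handed in when it is done.

Besides the shell and the picture viewer there is one more tool, called as name(argument=value, ...) on one line, values as JSON. send_rows: Moves the arm, as the interface text tells. Its arguments: {"type":"object","properties":{"rows":{"type":"array","items":{"type":"array"}},"newtons":{"type":"number"}},"required":["rows"]}

```bash
ls; mkdir -p pics
python3 - <<'E'
from station import ctrl
import numpy as np, cv2
o=ctrl.get_obs(); print({k:np.round(v,3) for k,v in o.items()}, ctrl.grip_point_offset)
for n in("top","side"):
    d=ctrl.get_image(n); np.savez(f"pics/{n}0.npz",**d); cv2.imwrite(f"pics/{n}0.png",d["frame"][:,:,::-1])
    print(n,d["fx"],d["cx"],d["cy"],np.round(d["cam_to_world"],3).tolist())
E
```

```text
pics
{'t': np.float64(0.0), 'q': array([ 1.177,  0.053,  1.614, -0.   ,  1.476, -0.119]), 'dq': array([-0.001,  0.002, -0.001, -0.001,  0.002, -0.002]), 'effort': array([-1.0000e-03, -3.9366e+01, -3.7018e+01, -0.0000e+00,  7.0000e-03,
        0.0000e+00]), 'tool_pos': array([0.169, 0.601, 0.23 ]), 'tool_rot': array([-4.300e-01, -3.111e+00,  3.000e-03]), 'contact_force': array([ 0.335, -0.399,  0.638]), 'wrist_torque': array([0.019, 0.004, 0.024]), 'grip_force': np.float64(0.0), 'opening': np.float64(0.085)} 0.0187
top 396.7991698057199 285.73043788258684 212.03032329332945 [[-0.014, -0.989, 0.145, 0.351], [-1.0, 0.012, -0.014, -0.04], [0.012, -0.145, -0.989, 1.282], [0.0, 0.0, 0.0, 1.0]]
side 441.3234064870349 281.5634533809981 206.98500126047557 [[0.992, -0.077, 0.099, 0.404], [-0.125, -0.591, 0.797, -0.979], [-0.003, -0.803, -0.596, 0.794], [0.0, 0.0, 0.0, 1.0]]
```

View pics/top0.png

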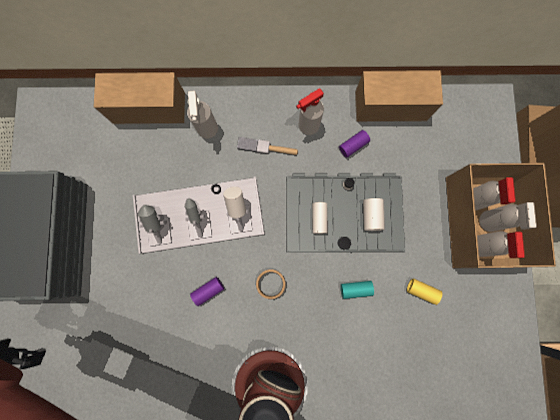

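View pics/side0.png

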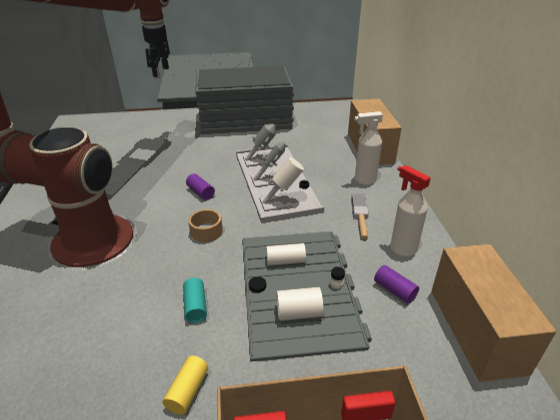

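The top view (up is +x, left is +y) shows the wide cup at about (373,214) and the narrow cup at (319,217). The thick peg is at (150,220), the thin peg at (194,217) and the occupied stand at (235,205). The side view agrees. Next I fit cylinders to the depth points.

```bash
cat > h.py <<'E'
import numpy as np, cv2
from scipy.optimize import least_squares
def cloud(d):
    z=d["range_z"]; v,u=np.indices(z.shape)
    p=np.stack([(u-d["cx"])/d["fx"]*z,(v-d["cy"])/d["fy"]*z,z],-1)
    T=d["cam_to_world"]; w=p@T[:3,:3].T+T[:3,3]; w[z<=0]=np.nan; return w
def fitcyl(P,R,c0,d0):
    """axis through c (free perpendicular), direction d; radius R"""
    d0=np.array(d0)/np.linalg.norm(d0); c0=np.array(c0)
    e1=np.cross(d0,[.3,.9,.2]); e1/=np.linalg.norm(e1); e2=np.cross(d0,e1)
    def ax(x):
        d=d0+x[2]*e1+x[3]*e2; return c0+x[0]*e1+x[1]*e2, d/np.linalg.norm(d)
    def f(x):
        c,d=ax(x); return np.linalg.norm(np.cross(P-c,d),axis=1)-R
    s=least_squares(f,np.zeros(4),loss="soft_l1",f_scale=.002)
    c,d=ax(s.x); t=(P-c)@d; r=f(s.x); t=t[abs(r)<.004]
    return c,d,np.percentile(t,[1,99]),np.median(abs(r)),len(P)
E
python3 - <<'E'
from h import *
np.set_printoptions(precision=4,suppress=True)
W={n:cloud(np.load(f"pics/{n}0.npz")) for n in("top","side")}
F={n:np.load(f"pics/{n}0.npz")["frame"].astype(int) for n in W}
T=W["top"]
print("pix",[T[214,373],T[217,319],T[220,150],T[217,194],T[205,235],T[243,344],T[184,349],T[189,216]])
# table and rack plate
print("table z",np.nanmedian(T[300:310,100:180,2]), np.nanmedian(W["side"][330:380,120:150,2]))
# rack plate: pale pts 5<z<25mm
x,y,z=np.moveaxis(T,-1,0)
m=(z>.008)&(z<.025)&(y>.05)&(y<.55)&(x>.2)&(x<.6)
m=cv2.morphologyEx(m.astype(np.uint8),cv2.MORPH_OPEN,np.ones((3,3)))>0
for nm,k in(("rack",m&(F["top"].min(-1)>140)),("lid",(z>.006)&(z<.022)&(y<.0)&(y>-.45)&(x>.25)&(x<.65)&(F["top"].max(-1)<120))):
    k=cv2.morphologyEx(k.astype(np.uint8),cv2.MORPH_OPEN,np.ones((3,3)))>0
    print(nm,k.sum(),cv2.minAreaRect(T[k][:,:2].astype(np.float32)*1000))
for nm,R,pt,pu in(("wide",.032,(373,214),25),("narrow",.024,(319,217),25)):
    c0=T[pt[1],pt[0]].copy(); c0[2]=.012+R
    for cams in(["top"],["side"],["top","side"]):
        P=[]
        for n in cams:
            k=(np.linalg.norm(W[n][...,:2]-c0[:2],axis=-1)<.075)&(abs(W[n][...,1]-c0[1])<R+.006)&(W[n][...,2]>.025)&(F[n].min(-1)>110)
            P.append(W[n][k])
        c,d,t,r,N=fitcyl(np.concatenate(P),R,c0,[1,0,0])
        mid=c+d*t.mean()
        print(nm,cams,mid,d,"yaw",np.degrees(np.arctan2(d[1],d[0])),"len",t[1]-t[0],r,N)
E
```

```text
pix [array([ 0.5175, -0.3257,  0.0756]), array([ 0.5128, -0.1609,  0.0563]), array([0.5015, 0.3425, 0.1215]), array([0.5108, 0.2172, 0.1065]), array([0.5408, 0.092 , 0.1351]), array([ 0.4326, -0.2407,  0.0279]), array([ 0.6163, -0.2582,  0.0586]), array([0.6146, 0.168 , 0.0131])]
table z -7.594504676655678e-05 0.0008983221262672259
rack 3080 ((527.4153442382812, 232.63986206054688), (186.48727416992188, 372.3525085449219), 7.041198253631592)
lid 246 ((440.5994873046875, -280.0822448730469), (202.2820587158203, 186.9306640625), 32.1419677734375)
wide ['top'] [ 0.5186 -0.3336  0.0429] [ 1.     -0.005   0.0071] yaw -0.2875297422618491 len 0.09295426278631352 0.0012245405031640622 591
wide ['side'] [ 0.5215 -0.3339  0.0443] [ 0.9999 -0.0078  0.0107] yaw -0.44741252771340584 len 0.09310797542985941 0.0009987332735287846 961
wide ['top', 'side'] [ 0.521  -0.3341  0.0439] [ 0.9999 -0.0069  0.0112] yaw -0.39424872397442723 len 0.09290476027612601 0.001137725165478238 1552
narrow ['top'] [ 0.5115 -0.1635  0.0354] [ 1.     -0.0094  0.0025] yaw -0.5379936445148639 len 0.09202850661210502 0.0012466158187504385 419
narrow ['side'] [ 0.5143 -0.164   0.0367] [ 0.9999 -0.0098  0.0076] yaw -0.5624241277956177 len 0.0929358013265976 0.0011038651860167115 588
narrow ['top', 'side'] [ 0.5132 -0.164   0.0362] [ 0.9999 -0.0103  0.0067] yaw -0.5890745530795686 len 0.09410524875279454 0.0012255196389820908 1007
```

Run:
```python
from h import *
np.set_printoptions(precision=4,suppress=True)
W={n:cloud(np.load(f"pics/{n}0.npz")) for n in("top","side")}
F={n:np.load(f"pics/{n}0.npz")["frame"].astype(int) for n in W}
a=np.radians(40); yaw=np.radians(7.04)
d0=np.array([np.sin(a)*np.cos(yaw),np.sin(a)*np.sin(yaw),np.cos(a)])
ey=np.array([-np.sin(yaw),np.cos(yaw),0]); C=np.array([.5274,.2326,0]); ex=np.array([np.cos(yaw),np.sin(yaw),0])
for nm,R,k in(("thick",.025,1),("thin",.017,0),("taken",.028,-1)):
    o=C-.022*ex+.13*k*ey+[0,0,.078]
    for cams in(["top"],["side"],["top","side"]):
        P=[]
        for n in cams:
            w=W[n]; q=w-o; t=q@d0; rad=np.linalg.norm(q-t[...,None]*d0,axis=-1)
            lo,hi=(.030,.058) if k>=0 else (.01,.075)
            P.append(w[(t>lo)&(t<hi)&(rad<R+.012)])
        P=np.concatenate(P)
        c,d,t,r,N=fitcyl(P,R,o,d0)
        # position at z=.078 with free direction; and translation only with d0
        s=least_squares(lambda x:np.linalg.norm(np.cross(P-(o+x[0]*ex+x[1]*ey),d0),axis=1)-R,[0,0],loss="soft_l1",f_scale=.002)
        f=c+d*(.078-c[2])/d[2]
        print(nm,cams,"free",f,"lean",np.degrees(np.arccos(d[2])),"yaw",np.degrees(np.arctan2(d[1],d[0])),"| fixed",(o+s.x[0]*ex+s.x[1]*ey),r,N)
im=[]
for n,b in(("top",(180,125,270,265)),("side",(110,230,230,330))):
    y0,x0,y1,x1=b; im.append(cv2.resize(F[n][y0:y1,x0:x1,::-1].astype(np.uint8),(390,400),interpolation=cv2.INTER_CUBIC))
cv2.imwrite("pics/rack0.png",np.hstack(im))
```

```text
thick ['top'] free [0.4913 0.3505 0.078 ] lean 39.94000969111795 yaw 9.019117538552193 | fixed [0.4911 0.3514 0.078 ] 0.0011894303565273892 149
thick ['side'] free [0.4958 0.3537 0.078 ] lean 36.45277593725765 yaw 2.885462578514047 | fixed [0.4927 0.3515 0.078 ] 0.0014390686339816952 111
thick ['top', 'side'] free [0.4927 0.352  0.078 ] lean 38.85892626794359 yaw 6.098026566614741 | fixed [0.4916 0.3514 0.078 ] 0.0013813575201172441 260
thin ['top'] free [0.5106 0.2219 0.078 ] lean 38.630447485651544 yaw 8.977564030178593 | fixed [0.5092 0.2226 0.078 ] 0.0011137392407844574 88
thin ['side'] free [0.5087 0.2213 0.078 ] lean 42.32565307645321 yaw 8.964957916550478 | fixed [0.5108 0.2226 0.078 ] 0.0011748881672151244 86
thin ['top', 'side'] free [0.5097 0.2217 0.078 ] lean 40.26471762659607 yaw 8.876740768801598 | fixed [0.5098 0.2226 0.078 ] 0.0011692754089611644 174
taken ['top'] free [0.5274 0.0935 0.078 ] lean 40.320938899040414 yaw 7.421589061513261 | fixed [0.5277 0.0937 0.078 ] 0.0008105093804557546 313
taken ['side'] free [0.5286 0.093  0.078 ] lean 40.358908786343655 yaw 8.049119033204505 | fixed [0.5289 0.0935 0.078 ] 0.0011350263806388164 423
taken ['top', 'side'] free [0.5279 0.0932 0.078 ] lean 40.37773160524727 yaw 7.803116330426115 | fixed [0.5282 0.0936 0.078 ] 0.0010495288989798481 736
```

View pics/rack0.png

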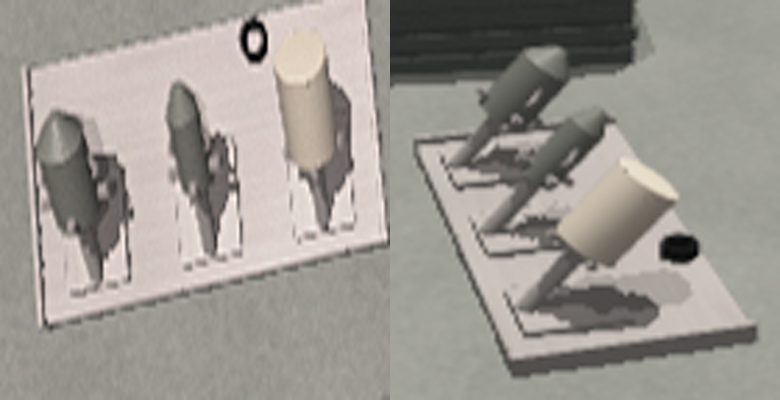

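The top crop shows the thick peg at left, the thin peg in the middle and the occupied stand at right, all leaning towards +x. The row through the three stands gives a rack yaw of about 8°. The stand origins are thick (0.4915, 0.3512) and thin (0.5098, 0.2225). I go for the wide cup first.

send_rows(rows=[[8.54,[0,0,0],-7.65],[8.54,[0,0,0],-7.65],[8.54,[-2.2,-5.5,0],0],[8.54,[-2.2,-5.5,0],0],[8.54,[-2.2,-5.5,0],0],[8.54,[-2.2,-5.5,0],0],[8.54,[-2.2,-5.5,0],0],[8.54,[-2.2,-5.5,0],0],[8.54,[-2.2,-5.5,0],0],[8.54,[-2.2,-5.5,0],0]], newtons=25)

```text
t: 1.35
tool_pos: [0.3422, 0.1584, 0.231]
tool_rot: [0.011, 3.141, 0.0]
contact_force: [-0.1, 0.2, -0.1]
opening: 0.0855
grip_force: 0.0
```

send_rows(rows=[[8.54,[-2.2,-5.5,0],0],[8.54,[-2.2,-5.5,0],0],[8.54,[-2.2,-5.5,0],0],[8.54,[-2.2,-5.5,0],0],[8.54,[-2.2,-5.5,0],0],[8.54,[-2.2,-5.5,0],0],[8.54,[-2.2,-5.5,0],0],[8.54,[-2.2,-5.5,0],0],[8.54,[-2.2,-5.5,5],0],[8.54,[0,0,0],0]])

```text
t: 2.6
tool_pos: [0.53, -0.3266, 0.1842]
tool_rot: [-0.017, -3.133, -0.01]
contact_force: [-0.7, 0.4, 0.3]
opening: 0.0857
grip_force: 0.0
```

```bash
cat > g.py <<'E'
import sys, numpy as np
from scipy.spatial.transform import Rotation as Ro
from station import ctrl
def go(p,yaw):
    o=ctrl.get_obs(); R=Ro.from_rotvec(o["tool_rot"]).as_matrix(); y=R[:,1]
    cur=np.degrees(np.arctan2(-y[0],y[1])); s=R.T@(np.array(p)-o["tool_pos"])*100
    print("t",round(float(o["t"]),2),"pos",np.round(o["tool_pos"],4),"yaw",round(cur,2),"tilt",np.round(R[:,2],3),"shift cm",np.round(s,2),"turn",round(cur-yaw,2),"F",np.round(o["contact_force"],1),"open",round(float(o["opening"]),4),"grip",round(float(o["grip_force"]),1))
if __name__=="__main__": a=list(map(float,sys.argv[1:])); go(a[:3],a[3])
E
python3 g.py .540 -.334 .022 -.4
```

```text
t 2.6 pos [ 0.53   -0.3266  0.1842] yaw -0.62 tilt [-0.009  0.007 -1.   ] shift cm [-1.15 -0.83 16.21] turn -0.22 F [-0.7  0.4  0.3] open 0.0857 grip 0.0
```

send_rows(rows=[[8.54,[0,0,4],0],[8.54,[0,0,3],0],[8.54,[0,0,0],0]])

```text
t: 2.98
tool_pos: [0.5304, -0.3236, 0.1185]
tool_rot: [-0.011, -3.137, -0.006]
contact_force: [-0.2, -0.3, 0.1]
opening: 0.0855
grip_force: 0.0
```

```bash
python3 g.py .540 -.334 .022 -.4
```

```text
t 2.98 pos [ 0.5304 -0.3236  0.1185] yaw -0.41 tilt [-0.004  0.004 -1.   ] shift cm [-1.01 -1.07  9.64] turn -0.01 F [-0.2 -0.3  0.1] open 0.0855 grip 0.0
```

send_rows(rows=[[8.54,[-1,-1.05,2],0],[8.54,[0,0,2.5],0],[8.54,[0,0,2.5],0],[8.54,[0,0,2.4],0],[8.54,[0,0,0],0],[8.54,[0,0,0],0]])

```text
t: 3.72
tool_pos: [0.5434, -0.3369, 0.0296]
tool_rot: [0.012, 3.139, -0.003]
contact_force: [0.4, 0.5, 0.7]
opening: 0.0856
grip_force: 0.0
```

```bash
python3 g.py .540 -.334 .022 -.4
```

```text
t 3.73 pos [ 0.5434 -0.3369  0.0296] yaw -0.43 tilt [ 0.003 -0.002 -1.   ] shift cm [0.34 0.29 0.76] turn -0.03 F [0.4 0.5 0.7] open 0.0856 grip 0.0
```

send_rows(rows=[[8.54,[0.2,0.2,0.2],0],[8.54,[0,0,0],0],[6,[0,0,0],0],[6,[0,0,0],0],[6,[0,0,0],0],[6,[0,0,0],0]], newtons=30)

```text
t: 4.47
tool_pos: [0.5404, -0.3345, 0.0257]
tool_rot: [0.012, 3.141, -0.001]
contact_force: [-1.1, 0.2, 5.6]
opening: 0.0639
grip_force: 33.0
```

```bash
python3 g.py .540 -.334 .022 -.4
```

```text
t 4.47 pos [ 0.5404 -0.3345  0.0257] yaw -0.45 tilt [ 0.001 -0.001 -1.   ] shift cm [0.04 0.05 0.37] turn -0.05 F [-1.1  0.2  5.6] open 0.0639 grip 33.0
```

send_rows(rows=[[6,[0,0,-2],0],[6,[0,0,-5],0],[6,[0,0,-6],0],[6,[0,0,-6],0],[6,[0,5,-2],0],[6,[0,5.8,0],0],[6,[0,5.8,0],0],[6,[0,5.8,0],0],[6,[0,5.8,0],0],[6,[0,5.8,0],0]])

```text
t: 5.72
tool_pos: [0.5423, 0.0076, 0.2357]
tool_rot: [0.013, 3.14, -0.0]
contact_force: [1.0, -0.5, -0.9]
opening: 0.0638
grip_force: 33.6
```

```bash
python3 g.py .6 .30 .23 8;  python3 - <<'E'
from station import ctrl
import cv2,numpy as np
d=ctrl.get_image("side"); np.savez("pics/side1.npz",**d); cv2.imwrite("pics/side1.png",d["frame"][:,:,::-1])
E
```

```text
t 5.72 pos [0.5423 0.0076 0.2357] yaw -0.46 tilt [ 0.001 -0.    -1.   ] shift cm [-5.54 29.29  0.57] turn -8.46 F [ 1.  -0.5 -0.9] open 0.0638 grip 33.6
```

View pics/side1.png

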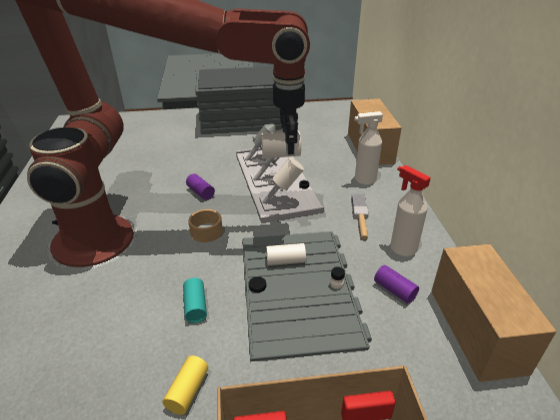

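The cup is at about (280,143) in the picture. It is held firmly and is still horizontal. The tool can't tilt, so I'll press the cup's lower rim against the steep underside of the peg's nose and pivot the cup in the pads.

send_rows(rows=[[6,[0,0,0],-8.46],[6,[-2.2,4.95,0],0],[6,[-2.2,4.95,0],0],[6,[-2.2,4.95,0],0],[6,[-2.2,4.95,0],0],[6,[-2.2,4.95,0],0],[6,[-2.2,4.95,0],0],[6,[-2.2,4.95,0],0],[6,[0,0,4],0],[6,[0,0,0],0]])

```text
t: 7.02
tool_pos: [0.6445, 0.3696, 0.1901]
tool_rot: [0.22, -3.126, 0.005]
contact_force: [-0.9, -0.3, -2.0]
opening: 0.0642
grip_force: 33.7
```

```bash
cat > p.py <<'E'
"""peg-plane plan: python3 p.py wide u z  -> state of grip G in peg frame (u horiz along lean, v across, z above peg origin), mm"""
import sys, numpy as np
from scipy.spatial.transform import Rotation as Ro
from station import ctrl
O={"wide":(.4915,.3512,.078),"narrow":(.5098,.2225,.078)}
def st(k,goal=None,yaw=8.):
    c,s=np.cos(np.radians(yaw)),np.sin(np.radians(yaw)); E=np.array([[c,s,0],[-s,c,0],[0,0,1]])
    o=ctrl.get_obs(); R=Ro.from_rotvec(o["tool_rot"]).as_matrix(); y=R[:,1]
    G=E@(o["tool_pos"]+[0,0,.0183]-O[k])*1000; f=E@o["contact_force"]
    n=np.array([.766,0,-.643]); d=np.array([.643,0,.766])
    print("t",round(float(o["t"]),2),"G u,v,z",np.round(G,1),"along",round(G@d,1),"off",round(G@n,1),"yaw",round(np.degrees(np.arctan2(-y[0],y[1])),2),"F uvz",np.round(f,1),"Fd",round(f@d,1),"Fn",round(f@n,1),"grip",np.round([o["grip_force"],o["opening"]*1000],1))
    if goal is not None:
        D=np.array(goal,float)-G; print(" shift tool cm",np.round([-D[0]/10,D[1]/10,-D[2]/10],2))
if __name__=="__main__": st(sys.argv[1],list(map(float,sys.argv[2:5])) if len(sys.argv)>2 else None)
E
python3 p.py wide 155 0 68
```

```text
t 7.03 G u,v,z [154.1  -3.  130.4] along 198.9 off 34.2 yaw 8.06 F uvz [-0.9 -0.2 -2. ] Fd -2.1 Fn 0.6 grip [33.7 64.2]
 shift tool cm [-0.09  0.3   6.24]
```

send_rows(rows=[[6,[0,0.2,3.1],0],[6,[0,0,3.1],0],[6,[0,0,0],0],[6,[0,0,0],0],[6,[0,0,0],0]])

```text
t: 7.65
tool_pos: [0.648, 0.3726, 0.1362]
tool_rot: [-0.219, 3.13, 0.002]
contact_force: [0.2, 0.4, -1.1]
opening: 0.0643
grip_force: 33.7
```

```bash
cat > c.py <<'E'
"""fit the held/placed cup: python3 c.py wide|narrow tilt_guess [guess u z of cup centre] ; prints mouth centre etc. in the peg frame"""
import sys
from h import *; from p import O,st
from station import ctrl
def look(k,th,u,z,name=None):
    R={"wide":.032,"narrow":.024}[k]; c,s=np.cos(np.radians(8)),np.sin(np.radians(8)); E=np.array([[c,s,0],[-s,c,0],[0,0,1]])
    a=np.array([np.cos(np.radians(th)),0,np.sin(np.radians(th))]); C=np.array([u,0,z])/1000; PP=[]
    for n in("top","side"):
        d=ctrl.get_image(n); w=(cloud(d)-O[k])@E.T; F=d["frame"].astype(int)
        if name: cv2.imwrite(f"pics/{name}_{n}.png",d["frame"][:,:,::-1])
        q=w-C; t=q@a; r=np.linalg.norm(q-t[...,None]*a,axis=-1)
        sat=F.max(-1)-F.min(-1)
        m=(abs(t)<.055)&(r<R+.012)&(r>R-.012)&(F.min(-1)>95)&(sat>8)
        PP.append(w[m])
    for P,nm in((PP[0],"top"),(PP[1],"side"),(np.concatenate(PP),"both")):
        if len(P)<40: print(nm,len(P)); continue
        c,d,t,r,N=fitcyl(P,R,C,a)
        e=[(c+d*x)*1000 for x in t]
        print(nm,N,"tilt",round(np.degrees(np.arcsin(d[2])),1),"yawerr",round(np.degrees(np.arctan2(d[1],np.hypot(d[0],d[2]))),1),"mouth-ish",np.round(e[0],1),"closed end",np.round(e[1],1),"len",round((t[1]-t[0])*1000,1),"res",round(r*1000,2))
if __name__=="__main__":
    a=sys.argv; st(a[1]); look(a[1],*map(float,a[2:5]),*(a[5:6]))
E
python3 c.py wide 0 134 68 w2
```

```text
t 7.65 G u,v,z [157.9  -0.6  76.5] along 160.1 off 71.8 yaw 8.0 F uvz [ 0.3  0.4 -1.1] Fd -0.7 Fn 0.9 grip [33.7 64.3]
top 120 tilt -2.2 yawerr -3.3 mouth-ish [89.9  2.9 77.7] closed end [148.6  -0.5  75.4] len 58.9 res 1.17
side 192 tilt -0.4 yawerr 1.0 mouth-ish [91.7 -1.3 77.1] closed end [186.4   0.3  76.4] len 94.7 res 1.8
both 312 tilt -1.2 yawerr -0.3 mouth-ish [89.3  0.4 77.7] closed end [ 1.858e+02 -1.000e-01  7.570e+01] len 96.5 res 1.61
```

send_rows(rows=[[6,[1.0,0,0],0],[6,[1.0,0,0],0],[6,[0.6,0,0],0],[6,[0,0,0],0],[6,[0,0,0],0]])

```text
t: 8.38
tool_pos: [0.6209, 0.3688, 0.1331]
tool_rot: [-0.22, 3.134, 0.0]
contact_force: [0.8, 0.1, -0.4]
opening: 0.0637
grip_force: 33.7
```

```bash
python3 p.py wide 128 0 68
```

```text
t 8.38 G u,v,z [130.6  -0.6  73.4] along 140.2 off 52.8 yaw 8.02 F uvz [ 0.8  0.  -0.4] Fd 0.2 Fn 0.8 grip [33.7 63.7]
 shift tool cm [0.26 0.06 0.54]
```

send_rows(rows=[[6,[0.2,0.06,0.5],0],[6,[0.3,0,0],0],[6,[0.3,0,0],0],[6,[0.2,0,0],0],[6,[0,0,0],0],[6,[0,0,0],0]])

```text
t: 9.12
tool_pos: [0.6124, 0.3681, 0.1291]
tool_rot: [-0.219, 3.13, 0.001]
contact_force: [4.5, 1.1, -0.7]
opening: 0.0644
grip_force: 33.7
```

```bash
python3 p.py wide 122 0 68
```

```text
t 9.12 G u,v,z [ 1.221e+02 -1.000e-01  6.940e+01] along 131.7 off 48.9 yaw 8.0 F uvz [ 4.7  0.5 -0.7] Fd 2.5 Fn 4.0 grip [33.7 64.4]
 shift tool cm [0.01 0.01 0.14]
```

send_rows(rows=[[6,[0.35,0,-0.5],0],[6,[0.35,0,-0.5],0],[6,[0.42,0,-0.5],0],[6,[0.42,0,-0.5],0],[6,[0,0,0],0]])

```text
t: 9.75
tool_pos: [0.5967, 0.3661, 0.1492]
tool_rot: [-0.219, 3.13, 0.002]
contact_force: [5.4, 0.8, -0.1]
opening: 0.0642
grip_force: 34.5
```

```bash
python3 c.py wide 17 88 84 w3
```

```text
t 9.75 G u,v,z [1.063e+02 1.000e-01 8.950e+01] along 136.9 off 23.9 yaw 8.01 F uvz [ 5.5  0.1 -0.1] Fd 3.4 Fn 4.2 grip [34.5 64.2]
top 114 tilt 13.7 yawerr -7.2 mouth-ish [46.9  6.6 71.9] closed end [104.   -0.8  85.9] len 59.3 res 1.05
side 177 tilt 22.2 yawerr 0.8 mouth-ish [51.1 -0.8 66.8] closed end [134.2   0.4 100.8] len 89.8 res 1.84
both 291 tilt 21.5 yawerr 0.1 mouth-ish [49.3  0.5 66.6] closed end [134.4   0.6 100.1] len 91.5 res 1.56
```

The pivot works and the tilt is now about 22°. I continue the arc.

send_rows(rows=[[6,[0.5,0,-0.42],0],[6,[0.5,0,-0.41],0],[6,[0.57,0,-0.32],0],[6,[0.57,0,-0.32],0],[6,[0.5,0,-0.2],0],[6,[0.5,0,-0.2],0],[6,[0,0,0],0],[6,[0,0,0],0]])

```text
t: 10.85
tool_pos: [0.5651, 0.3615, 0.1669]
tool_rot: [-0.219, 3.133, 0.0]
contact_force: [5.7, 0.1, -0.5]
opening: 0.0639
grip_force: 36.3
```

```bash
python3 c.py wide 48 62 92 w4
```

```text
t 10.85 G u,v,z [ 7.430e+01 -1.000e-01  1.072e+02] along 129.9 off -12.0 yaw 8.01 F uvz [ 5.6 -0.6 -0.5] Fd 3.3 Fn 4.6 grip [36.3 63.9]
top 152 tilt 51.3 yawerr 4.0 mouth-ish [37.2 -1.2 59.8] closed end [ 93.    5.1 129.8] len 89.7 res 1.44
side 153 tilt 52.3 yawerr 0.5 mouth-ish [42.1 -0.7 60.5] closed end [ 96.5   0.  130.9] len 88.9 res 1.73
both 305 tilt 51.4 yawerr 2.7 mouth-ish [38.8 -0.7 60.4] closed end [ 95.2   3.5 131.1] len 90.5 res 1.7
```

send_rows(rows=[[6,[-0.46,0,0.38],0],[6,[-0.46,0,0.38],0],[6,[0,0,0],0],[6,[0.64,0,0.77],0],[6,[0.64,0,0.77],0],[6,[0,0,0],0],[6,[0,0,0],0]])

```text
t: 11.82
tool_pos: [0.5608, 0.3609, 0.1438]
tool_rot: [-0.22, 3.134, 0.0]
contact_force: [0.8, -0.7, -0.2]
opening: 0.0639
grip_force: 36.1
```

```bash
python3 c.py wide 50 57 68 w5
```

```text
t 11.82 G u,v,z [70.  -0.  84.1] along 109.4 off -0.4 yaw 8.02 F uvz [ 0.7 -0.8 -0.2] Fd 0.3 Fn 0.7 grip [36.1 63.9]
top 132 tilt 51.6 yawerr 3.9 mouth-ish [34.7 -0.9 39.3] closed end [ 87.8   5.  106.7] len 86.0 res 1.48
side 129 tilt 51.7 yawerr 3.7 mouth-ish [37.6 -3.5 37.5] closed end [ 91.7   2.2 106.4] len 87.7 res 1.85
both 261 tilt 51.6 yawerr 4.5 mouth-ish [35.7 -2.4 38.3] closed end [ 90.2   4.6 107.6] len 88.3 res 1.75
```

send_rows(rows=[[6,[0,0,0],0],[6,[0.32,0,0.38],0],[6,[0.32,0,0.38],0],[6,[0.32,0,0.38],0],[6,[0.32,0,0.38],0],[6,[0,0,0],0]], newtons=60)

```text
t: 12.68
tool_pos: [0.5485, 0.3591, 0.1286]
tool_rot: [-0.219, 3.133, 0.0]
contact_force: [2.7, -0.1, -0.1]
opening: 0.0634
grip_force: 65.9
```

```bash
python3 p.py wide
```

```text
t 12.68 G u,v,z [57.5 -0.1 68.9] along 89.7 off -0.2 yaw 8.01 F uvz [ 2.7 -0.4 -0.1] Fd 1.6 Fn 2.1 grip [65.9 63.4]
```

send_rows(rows=[[6,[0.16,0,0.19],0],[6,[0.16,0,0.19],0],[6,[0.16,0,0.19],0],[6,[0,0,0],0]])

```text
t: 13.18
tool_pos: [0.5429, 0.3583, 0.1221]
tool_rot: [0.22, -3.132, 0.001]
contact_force: [2.0, 0.5, 0.2]
opening: 0.0628
grip_force: 65.8
```

```bash
python3 p.py wide
```

```text
t 13.18 G u,v,z [51.9 -0.2 62.4] along 81.2 off -0.4 yaw 8.02 F uvz [2.  0.3 0.2] Fd 1.5 Fn 1.4 grip [65.8 62.8]
```

send_rows(rows=[[6,[0.16,0,0.19],0],[6,[0.08,0,0.1],0],[6,[0,0,0],0]])

```text
t: 13.55
tool_pos: [0.5408, 0.358, 0.1196]
tool_rot: [0.22, -3.133, 0.0]
contact_force: [3.2, -0.2, 0.0]
opening: 0.0628
grip_force: 65.9
```

```bash
python3 c.py wide 50 37 44 w6
```

```text
t 13.55 G u,v,z [49.8 -0.1 59.9] along 77.9 off -0.4 yaw 8.02 F uvz [ 3.1 -0.7  0. ] Fd 2.0 Fn 2.4 grip [65.9 62.8]
top 103 tilt 50.8 yawerr 4.0 mouth-ish [14.1 -1.  14.9] closed end [69.3  5.1 83. ] len 87.8 res 1.6
side 132 tilt 50.9 yawerr 0.1 mouth-ish [15.5  0.1 13. ] closed end [73.1  0.2 83.8] len 91.2 res 1.91
both 235 tilt 51.3 yawerr 2.5 mouth-ish [15.2 -0.3 14.3] closed end [70.2  3.6 83.3] len 88.3 res 1.96
```

send_rows(rows=[[6,[0.13,0,0.15],0],[6,[0.13,0,0.15],0],[6,[0,0,0],0]])

```text
t: 14.02
tool_pos: [0.5381, 0.3576, 0.1165]
tool_rot: [0.22, -3.133, 0.0]
contact_force: [2.6, -0.2, -0.5]
opening: 0.0633
grip_force: 65.9
```

```bash
python3 p.py wide
```

```text
t 14.03 G u,v,z [47.1 -0.2 56.8] along 73.8 off -0.5 yaw 8.02 F uvz [ 2.5 -0.5 -0.5] Fd 1.2 Fn 2.3 grip [65.9 63.3]
```

send_rows(rows=[[6,[0.1,0,0.12],0],[6,[0.1,0,0.12],0],[6,[0,0,0],0]])

```text
t: 14.4
tool_pos: [0.5364, 0.3574, 0.1144]
tool_rot: [0.22, -3.133, -0.0]
contact_force: [2.6, 0.5, 0.7]
opening: 0.0634
grip_force: 66.0
```

```bash
python3 p.py wide
```

```text
t 14.4 G u,v,z [45.3 -0.1 54.7] along 71.0 off -0.4 yaw 8.01 F uvz [2.7 0.1 0.7] Fd 2.2 Fn 1.6 grip [66.  63.4]
```

send_rows(rows=[[6,[0.1,0,0.12],0],[6,[0.1,0,0.12],0],[6,[0,0,0],0]])

```text
t: 14.78
tool_pos: [0.5343, 0.3572, 0.1118]
tool_rot: [0.219, -3.133, 0.0]
contact_force: [2.7, -0.0, 2.7]
opening: 0.063
grip_force: 66.0
```

```bash
python3 p.py wide
```

```text
t 14.78 G u,v,z [43.2 -0.1 52.1] along 67.7 off -0.4 yaw 8.01 F uvz [ 2.6 -0.4  2.7] Fd 3.7 Fn 0.3 grip [66. 63.]
```

send_rows(rows=[[6,[0.1,0,0.12],0],[6,[0.06,0,0.08],0],[6,[0,0,0],0]])

```text
t: 15.15
tool_pos: [0.5341, 0.3572, 0.1116]
tool_rot: [-0.219, 3.131, 0.001]
contact_force: [2.8, -0.7, 5.4]
opening: 0.0635
grip_force: 66.4
```

```bash
python3 c.py wide 50 30 36 w7
```

```text
t 15.15 G u,v,z [43.  -0.  51.9] along 67.4 off -0.4 yaw 8.02 F uvz [ 2.7 -1.   5.4] Fd 5.9 Fn -1.4 grip [66.4 63.5]
top 107 tilt 51.0 yawerr 4.2 mouth-ish [ 7.7 -1.4  7.3] closed end [62.   5.  74.8] len 86.8 res 1.2
side 128 tilt 51.2 yawerr 2.1 mouth-ish [10.1 -2.5  6. ] closed end [65.4  0.7 74.9] len 88.5 res 1.88
both 235 tilt 51.3 yawerr 3.9 mouth-ish [ 8.5 -2.4  6.2] closed end [64.   3.7 75.7] len 89.2 res 1.72
```

send_rows(rows=[[6,[0.1,0,0.12],0],[6,[0.06,0,0.08],0],[6,[0,0,0],0],[6,[0,0,0],0]])

```text
t: 15.75
tool_pos: [0.5339, 0.3572, 0.1113]
tool_rot: [-0.219, 3.128, 0.002]
contact_force: [4.7, -1.3, 10.2]
opening: 0.0629
grip_force: 66.7
```

```bash
python3 p.py wide
```

```text
t 15.75 G u,v,z [42.9  0.1 51.6] along 67.1 off -0.4 yaw 8.02 F uvz [ 4.5 -1.9 10.2] Fd 10.7 Fn -3.1 grip [66.7 62.9]
```

The rim is at its stop: the force rose to 10.7 N with almost no further travel. I ease off and release.

send_rows(rows=[[6,[-0.18,0,-0.21],0],[6,[0,0,0],0],[7.6,[0,0,0],0],[7.6,[0,0,0],0],[7.6,[0,0,0],0]])

```text
t: 16.38
tool_pos: [0.5322, 0.3568, 0.1089]
tool_rot: [0.22, -3.131, 0.001]
contact_force: [-0.1, -0.0, -0.4]
opening: 0.0758
grip_force: 0.0
```

```bash
python3 c.py wide 50 30 36 w8
```

```text
t 16.38 G u,v,z [41.1 -0.2 49.2] along 64.1 off -0.2 yaw 8.02 F uvz [-0.1 -0.  -0.4] Fd -0.3 Fn 0.2 grip [ 0.  75.8]
top 98 tilt 52.4 yawerr 4.0 mouth-ish [ 6.7 -2.1  5.1] closed end [60.4  4.1 75.4] len 88.7 res 1.4
side 114 tilt 54.4 yawerr 2.6 mouth-ish [13.5 -3.3  8.1] closed end [62.7  0.5 76.9] len 84.7 res 1.86
both 212 tilt 53.0 yawerr 3.4 mouth-ish [ 8.4 -2.4  5.5] closed end [61.9  2.8 76.8] len 89.3 res 1.85
```

send_rows(rows=[[7.6,[0,0,-2],0],[7.6,[0,0,-4],0],[7.6,[0,0,-5],0],[8.0,[0,-5,-2],8.4],[8.0,[0,-6,0],0],[8.0,[0,-6,0],0],[8.0,[0,-6,0],0],[8.0,[0,-6,0],0],[8.0,[0,-6,0],0],[8.0,[0,-6,0],0]])

```text
t: 17.73
tool_pos: [0.5379, -0.0544, 0.2424]
tool_rot: [0.01, 3.139, -0.001]
contact_force: [0.8, -0.8, -0.1]
opening: 0.0801
grip_force: 0.0
```

```bash
python3 g.py .533 -.164 .018 -.5; python3 c.py wide 51 33 40 w9
python3 - <<'E'
import cv2,numpy as np
a=cv2.imread("pics/w9_top.png")[180:270,125:265];b=cv2.imread("pics/w9_side.png")[110:230,230:330]
cv2.imwrite("pics/w9c.png",np.hstack([cv2.resize(i,(390,400),interpolation=cv2.INTER_CUBIC) for i in(a,b)]))
E
```

```text
t 17.73 pos [ 0.5379 -0.0544  0.2424] yaw -0.38 tilt [ 0.003 -0.001 -1.   ] shift cm [  0.48 -10.95  22.44] turn 0.12 F [ 0.8 -0.8 -0.1] open 0.0801 grip 0.0
t 17.73 G u,v,z [ -10.5 -408.1  182.7] along 133.2 off -125.5 yaw -0.38 F uvz [ 0.7 -0.9 -0.1] Fd 0.4 Fn 0.6 grip [ 0.  80.1]
top 714 tilt 49.1 yawerr -0.1 mouth-ish [2.2 0.3 3.3] closed end [64.9  0.2 75.7] len 95.8 res 1.29
side 494 tilt 47.7 yawerr -0.2 mouth-ish [3.2 0.1 4.3] closed end [67.7 -0.3 75.2] len 95.8 res 1.84
both 1208 tilt 48.8 yawerr 0.0 mouth-ish [2.4 0.2 3.4] closed end [65.7  0.2 75.7] len 96.1 res 1.56
```

View pics/w9c.png

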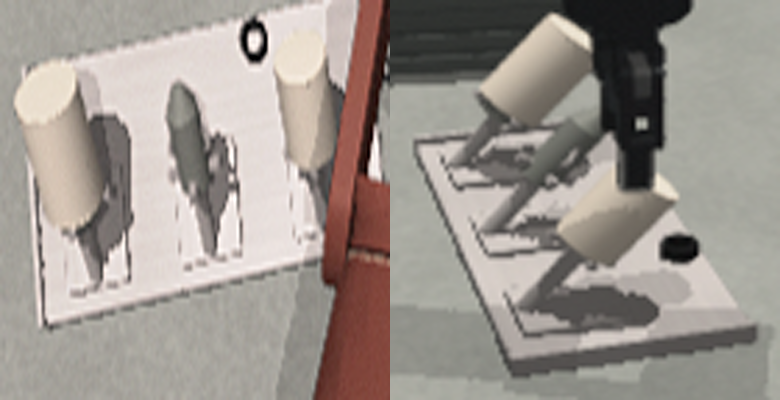

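The wide cup hangs aligned on the thick peg, with its rim about 4 mm along and a tilt of 49°. Now the narrow cup.

send_rows(rows=[[7.0,[0.3,-5.5,1],0.1],[7.0,[0.2,-5.4,4],0],[7.0,[0,0,5],0],[7.0,[0,0,5],0],[7.0,[0,0,0],0],[7.0,[0,0,0],0]], newtons=30)

```text
t: 18.58
tool_pos: [0.5338, -0.1578, 0.0958]
tool_rot: [0.012, 3.138, -0.002]
contact_force: [0.2, 0.0, 0.6]
opening: 0.0698
grip_force: 0.0
```

```bash
python3 g.py .533 -.164 .018 -.5
```

```text
t 18.57 pos [ 0.5338 -0.1578  0.0958] yaw -0.45 tilt [ 0.003 -0.001 -1.   ] shift cm [ 0.1  -0.61  7.78] turn 0.05 F [0.2 0.  0.6] open 0.0698 grip 0.0
```

send_rows(rows=[[7.0,[0.1,-0.55,2.5],0],[7.0,[0,0,2.6],0],[7.0,[0,0,2.2],0],[7.0,[0,0,0],0],[7.0,[0,0,0],0]])

```text
t: 19.2
tool_pos: [0.5332, -0.1639, 0.023]
tool_rot: [0.013, 3.137, -0.003]
contact_force: [-0.0, 0.1, 0.4]
opening: 0.0701
grip_force: 0.0
```

```bash
python3 g.py .533 -.164 .0185 -.5
```

```text
t 19.2 pos [ 0.5332 -0.1639  0.023 ] yaw -0.47 tilt [ 0.004 -0.002 -1.   ] shift cm [ 0.02 -0.01  0.45] turn 0.03 F [-0.   0.1  0.4] open 0.0701 grip 0.0
```

send_rows(rows=[[7.0,[0,0,0.15],0],[4.4,[0,0,0],0],[4.4,[0,0,0],0],[4.4,[0,0,0],0],[4.4,[0,0,0],0],[4.4,[0,0,0],0]])

```text
t: 19.95
tool_pos: [0.5317, -0.1635, 0.0195]
tool_rot: [0.013, 3.141, -0.001]
contact_force: [-2.0, 0.5, 7.2]
opening: 0.0476
grip_force: 30.5
```

```bash
python3 g.py .533 -.164 .0185 -.5
```

```text
t 19.95 pos [ 0.5317 -0.1635  0.0195] yaw -0.49 tilt [ 0.001 -0.    -1.   ] shift cm [-0.13 -0.05  0.1 ] turn 0.01 F [-2.   0.5  7.2] open 0.0476 grip 30.5
```

send_rows(rows=[[4.4,[0,0,-2],0],[4.4,[0,0,-5],0],[4.4,[0,0,-6],0],[4.4,[0,0,-6],0],[4.4,[0,0,-3],-8.5],[4.4,[-2.2,4.8,0],0],[4.4,[-2.2,4.8,0],0],[4.4,[-2.2,4.8,0],0],[4.4,[-2.2,4.8,0],0],[4.4,[-2.2,4.8,0],0]])

```text
t: 21.2
tool_pos: [0.6067, 0.0915, 0.2395]
tool_rot: [-0.22, 3.133, -0.0]
contact_force: [1.4, -0.1, -0.5]
opening: 0.0476
grip_force: 31.2
```

send_rows(rows=[[4.4,[-2.2,4.8,0],0],[4.4,[-2.2,4.8,0],0],[4.4,[-2.2,4.8,0],0],[4.4,[0,0,5.5],0],[4.4,[0,0,0],0],[4.4,[0,0,0],0]])

```text
t: 21.95
tool_pos: [0.6521, 0.2412, 0.185]
tool_rot: [-0.218, 3.133, 0.0]
contact_force: [0.2, 0.6, 0.6]
opening: 0.0477
grip_force: 31.3
```

```bash
python3 p.py narrow 148 0 68
```

```text
t 21.95 G u,v,z [143.5  -1.3 125.3] along 188.3 off 29.4 yaw 7.98 F uvz [0.3 0.5 0.6] Fd 0.6 Fn -0.2 grip [31.3 47.7]
 shift tool cm [-0.45  0.13  5.73]
```

send_rows(rows=[[4.4,[0,0.1,2.9],0],[4.4,[0,0,2.9],0],[4.4,[0,0,0],0],[4.4,[0,0,0],0],[4.4,[0,0,0],0]])

```text
t: 22.58
tool_pos: [0.6532, 0.2428, 0.1286]
tool_rot: [-0.219, 3.13, 0.001]
contact_force: [0.1, -0.1, -1.1]
opening: 0.0476
grip_force: 31.3
```

```bash
python3 c.py narrow 0 124 66 n2
```

```text
t 22.57 G u,v,z [1.448e+02 1.000e-01 6.890e+01] along 145.9 off 66.7 yaw 8.0 F uvz [ 0.1 -0.1 -1.1] Fd -0.7 Fn 0.8 grip [31.3 47.6]
top 1
side 226 tilt -1.2 yawerr 1.3 mouth-ish [80.  -0.7 67.7] closed end [172.9   1.4  65.7] len 92.9 res 1.6
both 227 tilt -1.2 yawerr 1.3 mouth-ish [80.  -0.7 67.7] closed end [172.9   1.4  65.7] len 92.9 res 1.58
```

send_rows(rows=[[4.4,[1.0,0,0],0],[4.4,[1.0,0,0],0],[4.4,[0.4,0,0],0],[4.4,[0.3,0,0],0],[4.4,[0.2,0,0],0],[4.4,[0,0,0],0],[4.4,[0,0,0],0]])

```text
t: 23.55
tool_pos: [0.6259, 0.239, 0.1274]
tool_rot: [-0.219, 3.126, 0.002]
contact_force: [7.8, 0.9, -0.6]
opening: 0.0476
grip_force: 31.3
```

```bash
python3 p.py narrow 118 0 68
```

```text
t 23.55 G u,v,z [117.2   0.2  67.7] along 127.3 off 46.2 yaw 8.0 F uvz [ 7.8 -0.2 -0.6] Fd 4.6 Fn 6.3 grip [31.3 47.6]
 shift tool cm [-0.08 -0.02 -0.03]
```

send_rows(rows=[[4.4,[0.28,0,-0.5],0],[4.4,[0.28,0,-0.5],0],[4.4,[0.35,0,-0.5],0],[4.4,[0.35,0,-0.5],0],[4.4,[0,0,0],0]])

```text
t: 24.18
tool_pos: [0.6128, 0.2371, 0.1473]
tool_rot: [-0.219, 3.127, 0.001]
contact_force: [5.4, 0.6, 0.4]
opening: 0.048
grip_force: 32.2
```

```bash
python3 c.py narrow 18 85 80 n3
```

```text
t 24.18 G u,v,z [1.04e+02 1.00e-01 8.76e+01] along 134.0 off 23.4 yaw 8.01 F uvz [ 5.4 -0.2  0.4] Fd 3.8 Fn 3.9 grip [32.2 48. ]
top 6
side 201 tilt 20.1 yawerr 0.6 mouth-ish [45.8  0.3 63.5] closed end [133.3   1.2  95.6] len 93.2 res 1.42
both 207 tilt 20.1 yawerr 0.5 mouth-ish [45.8  0.4 63.5] closed end [133.3   1.2  95.6] len 93.2 res 1.4
```

send_rows(rows=[[4.4,[0.43,0,-0.43],0],[4.4,[0.43,0,-0.43],0],[4.4,[0.5,0,-0.34],0],[4.4,[0.5,0,-0.34],0],[4.4,[0.5,0,-0.23],0],[4.4,[0.5,0,-0.23],0],[4.4,[0,0,0],0],[4.4,[0,0,0],0]])

```text
t: 25.28
tool_pos: [0.5838, 0.2329, 0.1665]
tool_rot: [-0.219, 3.129, 0.001]
contact_force: [6.0, 1.1, -0.0]
opening: 0.0478
grip_force: 34.7
```

```bash
python3 c.py narrow 48 62 90 n4
```

```text
t 25.27 G u,v,z [ 74.8   0.  106.8] along 129.9 off -11.4 yaw 8.01 F uvz [ 6.1  0.2 -0. ] Fd 3.9 Fn 4.7 grip [34.7 47.8]
top 11
side 152 tilt 51.0 yawerr 1.1 mouth-ish [40.6 -0.5 57.9] closed end [ 98.5   1.3 129.5] len 92.2 res 1.37
both 163 tilt 50.8 yawerr 1.1 mouth-ish [40.4 -0.4 57.9] closed end [ 98.6   1.3 129.5] len 92.2 res 1.36
```

send_rows(rows=[[4.4,[-0.34,0,0.29],0],[4.4,[-0.34,0,0.29],0],[4.4,[0,0,0],0],[4.4,[0.64,0,0.77],0],[4.4,[0.64,0,0.77],0],[4.4,[0,0,0],0],[4.4,[0,0,0],0]])

```text
t: 26.25
tool_pos: [0.5762, 0.232, 0.1444]
tool_rot: [-0.22, 3.134, 0.0]
contact_force: [-0.3, 0.3, -0.2]
opening: 0.048
grip_force: 34.4
```

```bash
python3 c.py narrow 50 56 68 n5
```

```text
t 26.25 G u,v,z [67.   0.2 84.7] along 108.0 off -3.1 yaw 8.02 F uvz [-0.2  0.3 -0.2] Fd -0.3 Fn -0.1 grip [34.4 48. ]
top 11
side 161 tilt 49.7 yawerr 1.1 mouth-ish [32.5 -0.1 38.4] closed end [ 91.4   1.7 107.9] len 91.1 res 1.5
both 172 tilt 49.8 yawerr 1.0 mouth-ish [32.3 -0.1 38.1] closed end [ 91.3   1.5 108. ] len 91.5 res 1.5
```

send_rows(rows=[[4.4,[-0.06,0,0.05],0],[4.4,[0.32,0,0.38],0],[4.4,[0.32,0,0.38],0],[4.4,[0.32,0,0.38],0],[4.4,[0.32,0,0.38],0],[4.4,[0,0,0],0]], newtons=60)

```text
t: 27.1
tool_pos: [0.5642, 0.2303, 0.1286]
tool_rot: [-0.219, 3.133, 0.0]
contact_force: [2.6, 0.1, -0.8]
opening: 0.0463
grip_force: 61.7
```

```bash
python3 p.py narrow
```

```text
t 27.1 G u,v,z [54.9  0.1 68.9] along 88.1 off -2.2 yaw 8.01 F uvz [ 2.6 -0.3 -0.8] Fd 1.0 Fn 2.5 grip [61.7 46.3]
```

send_rows(rows=[[4.4,[0.13,0,0.15],0],[4.4,[0.13,0,0.15],0],[4.4,[0,0,0],0]])

```text
t: 27.48
tool_pos: [0.5613, 0.2299, 0.1252]
tool_rot: [0.22, -3.133, 0.0]
contact_force: [3.9, 0.4, -0.7]
opening: 0.0471
grip_force: 61.8
```

```bash
python3 p.py narrow
```

```text
t 27.48 G u,v,z [52.   0.1 65.5] along 83.6 off -2.3 yaw 8.02 F uvz [ 3.9 -0.1 -0.7] Fd 2.0 Fn 3.4 grip [61.8 47.1]
```

send_rows(rows=[[4.4,[0.1,0,0.12],0],[4.4,[0.1,0,0.12],0],[4.4,[0,0,0],0]])

```text
t: 27.85
tool_pos: [0.5592, 0.2296, 0.1228]
tool_rot: [0.22, -3.133, 0.0]
contact_force: [3.8, 0.3, 0.1]
opening: 0.0468
grip_force: 61.8
```

```bash
python3 p.py narrow
```

```text
t 27.85 G u,v,z [49.9  0.1 63.1] along 80.4 off -2.3 yaw 8.02 F uvz [ 3.8 -0.2  0.1] Fd 2.5 Fn 2.9 grip [61.8 46.8]
```

send_rows(rows=[[4.4,[0.1,0,0.12],0],[4.4,[0.1,0,0.12],0],[4.4,[0,0,0],0]])

```text
t: 28.22
tool_pos: [0.5572, 0.2293, 0.1204]
tool_rot: [0.219, -3.133, 0.0]
contact_force: [3.1, 0.2, -0.4]
opening: 0.0467
grip_force: 61.8
```

```bash
python3 p.py narrow
```

```text
t 28.23 G u,v,z [47.8  0.1 60.7] along 77.2 off -2.4 yaw 8.02 F uvz [ 3.1 -0.3 -0.4] Fd 1.7 Fn 2.6 grip [61.8 46.7]
```

Rim at about 10 mm and still moving freely.

send_rows(rows=[[4.4,[0.1,0,0.12],0],[4.4,[0.1,0,0.12],0],[4.4,[0,0,0],0]])

```text
t: 28.6
tool_pos: [0.5552, 0.229, 0.118]
tool_rot: [0.22, -3.133, 0.0]
contact_force: [2.4, -0.5, -0.1]
opening: 0.0469
grip_force: 61.8
```

```bash
python3 p.py narrow
```

```text
t 28.6 G u,v,z [45.9  0.1 58.3] along 74.2 off -2.4 yaw 8.02 F uvz [ 2.3 -0.8 -0.1] Fd 1.4 Fn 1.8 grip [61.8 46.9]
```

send_rows(rows=[[4.4,[0.08,0,0.1],0],[4.4,[0.08,0,0.1],0],[4.4,[0,0,0],0]])

```text
t: 28.98
tool_pos: [0.5537, 0.2288, 0.1161]
tool_rot: [0.219, -3.133, 0.0]
contact_force: [2.3, -0.2, 0.8]
opening: 0.0466
grip_force: 61.8
```

```bash
python3 p.py narrow
```

```text
t 28.98 G u,v,z [44.3  0.1 56.4] along 71.7 off -2.3 yaw 8.01 F uvz [ 2.3 -0.5  0.8] Fd 2.1 Fn 1.3 grip [61.8 46.6]
```

send_rows(rows=[[4.4,[0.08,0,0.1],0],[4.4,[0.08,0,0.1],0],[4.4,[0,0,0],0]])

```text
t: 29.35
tool_pos: [0.5522, 0.2286, 0.1143]
tool_rot: [0.22, -3.133, 0.0]
contact_force: [2.3, -0.8, 2.0]
opening: 0.047
grip_force: 62.0
```

```bash
python3 p.py narrow
```

```text
t 29.35 G u,v,z [42.9  0.1 54.6] along 69.4 off -2.2 yaw 8.02 F uvz [ 2.2 -1.1  2. ] Fd 2.9 Fn 0.4 grip [62. 47.]
```

send_rows(rows=[[4.4,[0.1,0,0.12],0],[4.4,[0.06,0,0.08],0],[4.4,[0,0,0],0]])

```text
t: 29.72
tool_pos: [0.5506, 0.2284, 0.1122]
tool_rot: [0.22, -3.133, 0.0]
contact_force: [2.0, -1.1, 3.2]
opening: 0.047
grip_force: 62.0
```

```bash
python3 p.py narrow
```

```text
t 29.73 G u,v,z [41.2  0.1 52.5] along 66.7 off -2.2 yaw 8.01 F uvz [ 1.8 -1.4  3.2] Fd 3.7 Fn -0.7 grip [62. 47.]
```

send_rows(rows=[[4.4,[0.1,0,0.12],0],[4.4,[0.06,0,0.08],0],[4.4,[0,0,0],0]])

```text
t: 30.1
tool_pos: [0.5503, 0.2284, 0.1118]
tool_rot: [-0.219, 3.131, 0.0]
contact_force: [3.4, 0.2, 6.0]
opening: 0.047
grip_force: 62.3
```

```bash
python3 p.py narrow
```

```text
t 30.1 G u,v,z [40.9  0.2 52.1] along 66.2 off -2.1 yaw 8.02 F uvz [ 3.4 -0.3  6. ] Fd 6.8 Fn -1.3 grip [62.3 47. ]
```

Now at the stop, as with the first cup. One more small push to confirm.

send_rows(rows=[[4.4,[0.1,0,0.12],0],[4.4,[0.06,0,0.08],0],[4.4,[0,0,0],0],[4.4,[0,0,0],0]])

```text
t: 30.6
tool_pos: [0.5502, 0.2284, 0.1116]
tool_rot: [-0.219, 3.128, 0.001]
contact_force: [3.6, -0.4, 11.0]
opening: 0.0469
grip_force: 62.6
```

```bash
python3 p.py narrow
```

```text
t 30.6 G u,v,z [40.9  0.2 51.9] along 66.0 off -2.0 yaw 8.02 F uvz [ 3.5 -0.9 11. ] Fd 10.7 Fn -4.4 grip [62.6 46.9]
```

send_rows(rows=[[4.4,[-0.18,0,-0.21],0],[4.4,[0,0,0],0],[6.2,[0,0,0],0],[6.2,[0,0,0],0],[6.2,[0,0,0],0],[6.2,[0,0,-2],0],[6.2,[0,0,-5],0],[6.2,[0,0,-6],0],[6.2,[0,-6,0],0],[6.2,[0,-6,0],0]])

```text
t: 31.85
tool_pos: [0.5671, 0.1087, 0.244]
tool_rot: [-0.223, 3.129, -0.0]
contact_force: [0.1, -0.1, 0.1]
opening: 0.0622
grip_force: 0.0
```

send_rows(rows=[[6.2,[0,-6,0],0],[6.2,[0,-6,0],0],[6.2,[0,-6,0],0],[6.2,[0,-6,0],0],[6.2,[0,-6,0],0],[6.2,[0,-6,0],0],[6.2,[0,0,0],0],[6.2,[0,0,0],0]])

```text
t: 32.85
tool_pos: [0.6165, -0.2469, 0.2414]
tool_rot: [-0.219, 3.133, 0.0]
contact_force: [-0.6, 0.6, 0.4]
opening: 0.0623
grip_force: 0.0
```

```bash
python3 c.py narrow 50 34 41 n9; python3 c.py wide 50 34 41;  python3 - <<'E'
import cv2,numpy as np
a=cv2.imread("pics/n9_top.png")[180:270,125:265];b=cv2.imread("pics/n9_side.png")[110:230,230:330]
cv2.imwrite("pics/n9c.png",np.hstack([cv2.resize(i,(390,400),interpolation=cv2.INTER_CUBIC) for i in(a,b)]))
E
```

```text
t 32.85 G u,v,z [  40.3 -479.6  181.7] along 165.1 off -86.0 yaw 8.0 F uvz [-0.5  0.6  0.4] Fd -0.1 Fn -0.6 grip [ 0.  62.3]
top 508 tilt 49.1 yawerr 0.3 mouth-ish [-0.6  0.2  0.4] closed end [64.   0.7 74.9] len 98.6 res 1.1
side 500 tilt 49.3 yawerr -0.1 mouth-ish [2.8 0.1 2.5] closed end [65.7 -0.1 75.6] len 96.3 res 1.49
both 1008 tilt 49.1 yawerr -0.0 mouth-ish [0.6 0.2 1.1] closed end [65.1  0.2 75.6] len 98.5 res 1.35
t 32.95 G u,v,z [  40.8 -608.6  181.6] along 165.3 off -85.5 yaw 8.1 F uvz [-0.5  0.2  0.1] Fd -0.3 Fn -0.4 grip [ 0.  62.2]
top 716 tilt 48.4 yawerr -0.3 mouth-ish [-0.1  0.7  1.4] closed end [65.6  0.2 75.3] len 98.9 res 1.19
side 581 tilt 49.3 yawerr 0.3 mouth-ish [ 5.3 -0.1  4.9] closed end [66.8  0.4 76.4] len 94.3 res 1.81
both 1297 tilt 48.7 yawerr -0.0 mouth-ish [1.4 0.3 2.3] closed end [66.2  0.3 75.9] len 98.1 res 1.47
```

View pics/n9c.png

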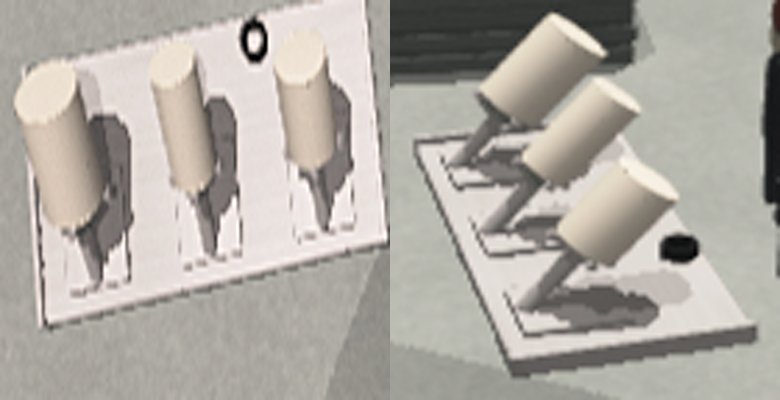

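The picture shows both cups seated on their pegs at (60,140) and (182,115) in the crop. Their axes are in line to within 2° and their rims sit about 4–5 mm from the peg origins, and the gripper is clear. I hand the job in.

```bash
python3 -c "
from station import ctrl
print(ctrl.finish_job())"
```

```text
the job is handed in; nothing more can be done
None
```

The job is handed in at about 33 s of the 66 s allowed: the wide cup hangs on the thick peg and the narrow cup on the thinner one, each pushed to a firm stop at about 11 N. The cross travel itself could not be seen and was judged by touch, and no verdict came back.

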